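# Lock a bayonet filter head onto a vacuum manifold

## Task

Pick up the loose filter head by its bar grip, set it in the empty collar of the vacuum manifold, press it in against the spring and twist it about a quarter turn clockwise (seen from above) until its lugs are locked, then let go so that it stays held down and upright. Never press or twist it against the manifold with more than 45 N, and leave the other things on the bench where they are.

Things in the scene. Friction and masses are not known exactly. Their poses are not given: they have to be found in the camera images.
- head: Loose steel filter head, upright on the bench. Origin: centre of its underside, z up. Cylinder 47 to 52 mm across, 34 mm tall; on it a bar grip 16 mm wide (y), 50 mm long (x), up to 70 mm above the origin. Two lugs at the foot, to +x and -x (in line with the bar): 10 mm wide, 5 mm tall, reaching 32.5 mm from the axis. Half a turn makes it the same again. 0.17 to 0.35 kg.
- manifold: Fixed aluminium vacuum manifold, 110 mm (x) by 340 mm (y), 60 mm high, two taps on its -x side; origin: centre of its underside. The station at +y has a head locked in already (fixed; leave it); the one at -y has the empty collar. The 45 N limit adds up the head's contacts here (spring, lips, stops): with the spring down, 0.45 N m against a stop reaches it.
- station (a point): Axis of the empty station, on the manifold's top face, 60 mm above the bench; axes as the manifold's. The fixed collar here is upright, centred on this point, 86 mm across. Its top is 24 to 36 mm above this point and it is turned up to 0.4 rad either way from nominal: neither is measured, both must be felt for. Its mouth is 56 mm across.
- gap (a point): Nominal place of one of the two opposite gaps in the collar's mouth, level with the nominal top face; the other is half a turn away. Gaps are 40 degrees wide, out to 37 mm from the axis; the lugs go down through them (about 10 degrees of play either way). Outside the gaps the lugs rest on the top face.
- lock (a point): Nominal place of a lug when locked: 76 degrees clockwise (from above) of the gap. Pockets take a lug turned 66 to 83 degrees from the gap's centre; at about 83 there is a hard stop. Let go there, the spring lifts the head 2.5 mm into the pockets, its underside then 8.5 mm under the collar's top. Anticlockwise a stop blocks the turn in the gap.
- pad (a joint): Spring pad in the collar, m pressed down: 0 up, 0.0085 hard bottom, about 0.003 with a head locked. 5 N at 0, 12 N at 0.0055, 16 N at 0.0085. Depth of the head's underside under the collar's top: 5.5 mm meets the pad, from 11 mm on the lugs are clear under the lips and can be turned clockwise, 14 mm is the hard bottom.
- cover: Plain steel cover, 56 mm across, 56 mm tall, small round knob, no lugs. Not the head; leave it.
- dish_stack: Bystander: stack of three glass culture dishes, 92 mm across, 48 mm tall.
- dish: Bystander: one glass culture dish, 92 mm across, 16 mm tall.
- flask: Bystander: conical glass flask, 84 mm across at its foot, 118 mm tall.
- spirit_lamp: Bystander: squat unlit glass spirit lamp, 86 mm across, 100 mm tall.
- marker: Bystander: black marker pen lying on the bench, 12 mm thick, 132 mm long; origin at its middle.
There are look-alikes about, which are no part of the job. What is shaped like the head but purple is not meant.

How it is judged:
By the outcome, as a careful person would: the job done as asked, in the order asked, and still so for the second after the job is handed in, with the robot touching nothing.
It also fails if it takes over 67 s, if anything falls off the work surface, if the arm or the gripper's body presses on something with over 40 N, if the wrist force passes 120 N, or if a joint passes its speed limit or range.

## Robot

A 6-joint arm with a two-finger parallel gripper is mounted at the origin on the work surface. World frame = base frame: x ahead of the robot, y to its left, z up, the work surface at z = 0. Lengths are in m, angles in rad, forces in N, time in s.
With the tool pointing down it reaches from about 0.325 to 0.9 m from the base axis. Payload 6.1 kg.
Tool frame: the origin (TCP) lies at the very end of the fingers, on their centre line; the grasp point (between the pads) lies 19 mm behind it; y points along the fingers, x is the direction in which the jaws open and shut, and the axes are right-handed (so a half turn about y gives the same grasp; the last joint's range is limited). The gripper opens to 85 mm and grips with 20 to 120 N. Pads are 22 mm wide; open, the fingers measure 114 mm over their backs; the gripper's body (76 mm by 85 mm) begins 54 mm behind the grasp point. The pads swing forward as they close: fully open they stand 13 mm farther back than shut.
Start: joints at [-1.474, 0.22, 1.526, -0, 1.395, -0.126], TCP at [0.138, -0.61, 0.231] pointing down, gripper open.
Joint ranges: [-2.98, 2.98], [-0.91, 2.08], [0.09, 2.57], [-1.24, 4.39], [0.2, 2.65], [-2.68, 2.68]. Speed limits (rad/s): [2.57, 2.57, 3.01, 3.14, 3.14, 3.14].

## Interface

Orientations are given as a 3x3 rotation matrix whose columns are the frame's x, y, z axes.
In Python, from bench import status, optics, robot gives the robot as it stands.
- The arm moves only by the shell command python3 -m inch 'ROWS' [FORCE]. ROWS is JSON, a list of rows, each a list of 3 entries, a list of its own where there are three numbers: the shift along the tool's x, y, z in mm, then the turn, a rotation vector about the tool's x, y, z in rad, then the gripper's target within -1 to 1 (shut at 1, half-way at 0, fully open at -1). In form: [[[x, y, z], [ax, ay, az], jaw], ...]. A call has 1 to 10 rows; each row shifts and turns the commanded pose from where the row before left it, along the tool's axes as they then stand; what a row does not reach is not made up. A row lasts 1/8 s, in which the tool goes at most 62.5 mm and 10.7 degrees, less where a joint would pass 70% of its speed; a pose out of reach is approached as far as the arm can. A call with a gripper value outside its range is refused whole. The fingers move at their own pace and stop on an object; FORCE is the grip in N (left out, the last holds). Time passes only in rows, so rows that do not move let the fingers close. It gives the time, the measured TCP pose, the force and the opening at its end, in the units of the state.
- status.sense(): the state, without advancing time (a new reading comes with each control period).
- optics.capture(name): name is "scene" or "top" or "wrist"; returns a dict with "img" (400x640x3 uint8, red, green, blue), "camera_matrix" (3x3 intrinsics, pixels), "distortion" ([k1, k2, p1, p2, k3] as OpenCV has them; the pictures are not rectified), "position" and "orientation" of the camera in the world. Camera axes: x right, y down, z forward; pixel columns grow to the right and rows downward; lengths in m; the calibration is good to about 2 mm. A picture is of the moment at which its call begins. There is no depth.
- robot.hand_in(): hands the job in, once; it reports no verdict.
The state is a dict: "time": time; "q": joint angles; "qvel": joint speeds; "tau": joint torques, N m; "tcp_pos": TCP position; "tool_rot": TCP orientation; "ft_force": force on the tool from outside, world axes, zero at the start; "ft_torque": the same for the moment, N m; "grip_width": opening from 0.0 (shut) to 1.0 (fully open).
Only numpy, scipy, OpenCV 4.12 (cv2) and the standard library are available. Lean on these libraries where they do the work, as an engineer would, in place of code of your own. Each camera call takes 0.05 s, during which the arm holds its last target. There are 200 camera calls.

## Working session

There is one attempt and no reset: what is moved stays moved. The work goes in short steps, Python scripts to look and compute and a shell command to move; the robot and the scene stay as the last step left them, time stands still between calls to the robot, and variables do not carry over. Pictures are saved under pics/ and viewed, about 8 in all and at most 12, crops included, and the job is handed in when it is done.

```bash
mkdir -p pics; ls; cat > h.py <<'E'
import numpy as np, cv2
from bench import status, optics, robot
def cap(n, name):
    c=optics.capture(n); cv2.imwrite(f'pics/{name}.png',cv2.cvtColor(c['img'],cv2.COLOR_RGB2BGR))
    import pickle; pickle.dump(c,open(f'pics/{name}.pkl','wb')); return c
def load(name):
    import pickle; return pickle.load(open(f'pics/{name}.pkl','rb'))
def ray(c,px):
    p=cv2.undistortPoints(np.array(px,float).reshape(-1,1,2),np.array(c['camera_matrix']),np.array(c['distortion'])).reshape(-1,2)
    d=np.c_[p,np.ones(len(p))]@np.array(c['orientation']).T
    return np.array(c['position']),d
def onz(c,px,z):
    o,d=ray(c,px); return o+d*((z-o[2])/d[:,2])[:,None]
def proj(c,P):
    R=np.array(c['orientation']).T; t=-R@np.array(c['position'])
    return cv2.projectPoints(np.array(P,float).reshape(-1,3),cv2.Rodrigues(R)[0],t,np.array(c['camera_matrix']),np.array(c['distortion']))[0].reshape(-1,2)
E
python3 - <<'E'
from h import *
np.set_printoptions(precision=4,suppress=True)
for n in ['scene','top']:
    c=cap(n,n+'0'); print(n,c['position'],c['orientation'])
print(status.sense())
E
```

```text
pics
scene [ 1.1792 -0.7918  1.1512] [[ 0.7756  0.469  -0.4225]
 [ 0.6312 -0.5665  0.5298]
 [ 0.0091 -0.6776 -0.7354]]
top [ 0.4753 -0.0299  1.1248] [[ 0.0033 -0.9972  0.0747]
 [-1.     -0.003   0.0051]
 [-0.0049 -0.0747 -0.9972]]
{'time': 0.1, 'q': array([-1.4741,  0.2212,  1.5275,  0.    ,  1.3947, -0.1261]), 'qvel': array([-0.0027, -0.0003, -0.0025, -0.0021, -0.0003, -0.0004]), 'tau': array([ -0.0005, -49.8239, -39.055 ,  -0.0004,   0.0056,  -0.    ]), 'tcp_pos': array([ 0.1381, -0.609 ,  0.2303]), 'tool_rot': array([[ 0.221 , -0.0002,  0.9753],
       [-0.9753,  0.0018,  0.221 ],
       [-0.0017, -1.    ,  0.0002]]), 'ft_force': array([-0.1831,  0.5201, -0.5773]), 'ft_torque': array([ 0.0008,  0.0251, -0.0576]), 'grip_width': 1.001485590235142}
```

View pics/top0.png

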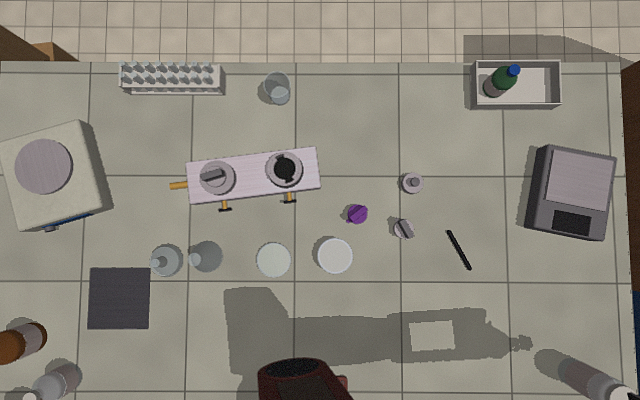

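View pics/scene0.png

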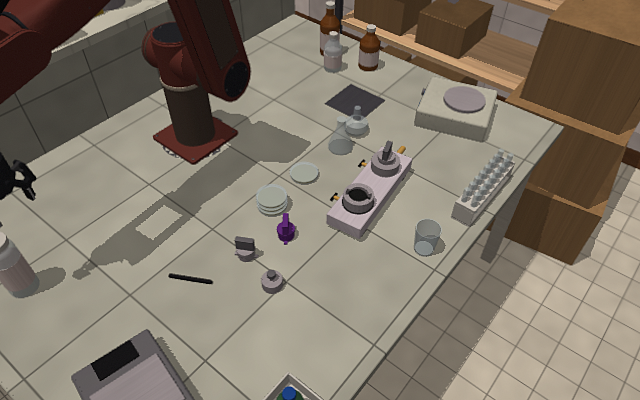

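The top view shows the head at about (403,228), the purple look-alike at (358,214) and the cover at (412,182). The manifold's empty collar is at (285,169). I'll measure from enlarged crops next.

```bash
python3 - <<'E'
from h import *
np.set_printoptions(precision=4,suppress=True)
t=cv2.imread('pics/top0.png'); s=cv2.imread('pics/scene0.png')
def cr(im,x,y,w=40): return cv2.resize(im[y-w//2:y+w//2,x-w//2:x+w//2],(390,390) if w==40 else (390,290),interpolation=cv2.INTER_CUBIC)
a=np.hstack([cr(t,403,228),cr(t,285,169)])[:290+100]
cv2.imwrite('pics/crop1.png',a)
c=load('top0')
print('head',onz(c,[[403,228]],.05),'collar',onz(c,[[285,169]],.09))
# manifold top face corners by colour mask
hsv=cv2.cvtColor(t,cv2.COLOR_BGR2HSV)
print(hsv[155,240],hsv[190,250],hsv[228,403],hsv[240,380],t[155,240])
b=t.astype(int); m=((b[...,2]-b[...,1]>8)&(b[...,2]>140)).astype(np.uint8)
n,l,st,ce=cv2.connectedComponentsWithStats(m)
for i in range(1,n):
    if st[i,4]>300: print(st[i],ce[i])
i=l[155,240]; 
cnt=max(cv2.findContours((l==i).astype(np.uint8),0,2)[0],key=cv2.contourArea)
P=onz(c,cv2.convexHull(cnt).reshape(-1,2)+0.0,.06)[:,:2].astype(np.float32)
r=cv2.minAreaRect(P*1000); print(r)
E
```

```text
head [[ 0.4851 -0.2448  0.05  ]] collar [[0.631  0.0562 0.09  ]]
[  7  17 139] [164  15 190] [138  17  74] [ 21  27 161] [130 132 139]
[  0   1  26  39 584] [13.1336 15.911 ]
[ 26   0  27  26 456] [39.125  12.8618]
[   25     0   349    63 13685] [217.0761  31.4851]
[ 402    0  107   63 3397] [452.4954  29.3176]
[ 509    0   82   35 1580] [548.5462  15.1766]
[591   0  49  27 791] [614.1909  12.9178]
[375   3  26  25 454] [387.0044  14.7731]
[401   3  26  25 421] [413.7957  14.6841]
[ 538   27  102   26 1313] [600.8157  37.1371]
[375  29  26  34 717] [387.4059  44.5244]
[106  54  53   8 326] [131.135   57.3558]
[ 169  146  152   58 3537] [244.7325 175.3056]
[ 546  151   66   60 1592] [577.0465 179.4912]
((572.9326782226562, -25.6700439453125), (1014.1856079101562, 1670.41796875), 0.028283478692173958)
```

View pics/crop1.png

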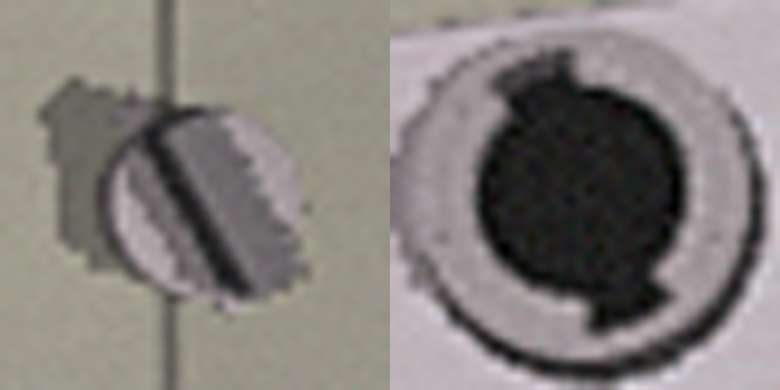

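The crops show the bar running about 24° from world x. The collar gaps are plainly visible at roughly (280,157) and (290,180) in the image, about 21° from world x. I'll work out the approach.

```bash
cat >> h.py <<'E'
def go(target):
    s=status.sense(); d=np.array(target)-s['tcp_pos']; return (s['tool_rot'].T@d*1000).round(1)
def yaw(s=None):
    s=s or status.sense(); return np.degrees(np.arctan2(s['tool_rot'][1,0],s['tool_rot'][0,0]))
E
python3 - <<'E'
from h import *
np.set_printoptions(precision=4,suppress=True)
c=load('top0')
f=lambda x,y,ox,oy:[ox+x/9.75-.5,oy+y/9.75-.5]
bt=onz(c,[f(237,200,383,208)],.07)[0]; print('bar top c',bt)
bb=onz(c,[f(170,135,383,208),f(240,290,383,208)],.07); d=bb[0]-bb[1]; print('bar ang',np.degrees(np.arctan2(d[1],d[0])))
g=onz(c,[f(150,75,265,149),f(240,302,265,149),f(192,187,265,149)],.09); d=g[0]-g[1]; print('gap',g,np.degrees(np.arctan2(d[1],d[0])))
e=onz(c,[[187,163],[316,147]],.06); d=e[0]-e[1];print('manifold +y',np.degrees(np.arctan2(d[1],d[0])))
print(go([bt[0],bt[1],.23]),yaw())
E
```

```text
bar top c [ 0.4849 -0.2503  0.07  ]
bar ang 23.73683567783854
gap [[0.6633 0.0693 0.09  ]
 [0.6046 0.0457 0.09  ]
 [0.6343 0.0582 0.09  ]] 21.93215606136956
manifold +y 97.33248034106064
[-273.2    0.9  417.5] -77.23292485806833
```

```bash
python3 -m inch '[[[-27,0,42],[0,-0.18,0],-1]]' 60 | tail -5; python3 - <<'E'
from h import *
print(go([.485,-.25,.23]),yaw())
E
```

```text
time: 0.22
tcp_pos: [0.1715, -0.5747, 0.2304]
tool_rot: [[0.392, -0.001, 0.92], [-0.92, 0.001, 0.392], [-0.001, -1.0, -0.0]]
ft_force: [1.3, 0.7, -0.5]
grip_width: 1.0
[-1.758e+02  3.000e-01  4.157e+02] -66.91320468321655
```

```bash
python3 -m inch '[[[-19,0,46],[0,0,0],-1],[[-19,0,46],[0,0,0],-1],[[-19,0,46],[0,0,0],-1],[[-20,0,46],[0,0,0],-1],[[-20,0,46],[0,0,0],-1],[[-20,0,46],[0,0,0],-1],[[-20,0,46],[0,0,0],-1],[[-19,0,46],[0,0,0],-1],[[-19,0,46],[0,0,0],-1],[[0,0,0],[0,-0.18,0],-1]]' >/dev/null
python3 -m inch '[[[0,0,0],[0,-0.18,0],-1],[[0,0,0],[0,-0.18,0],-1],[[0,0,0],[0,-0.18,0],-1],[[0,0,0],[0,-0.18,0],-1],[[0,0,0],[0,-0.18,0],-1],[[0,0,0],[0,-0.18,0],-1],[[0,0,0],[0,-0.18,0],-1],[[0,0,0],[0,-0.18,0],-1],[[0,0,0],[0,-0.18,0],-1],[[0,0,0],[0,-0.18,0],-1]]' >/dev/null
python3 -m inch '[[[0,0,0],[0,-0.18,0],-1],[[0,0,0],[0,-0.18,0],-1],[[0,0,0],[0,-0.18,0],-1],[[0,0,0],[0,-0.18,0],-1],[[0,0,0],[0,-0.18,0],-1],[[0,0,0],[0,-0.18,0],-0.3],[[0,0,0],[0,0,0],-0.3],[[0,0,0],[0,0,0],-0.3]]'
python3 - <<'E'
from h import *
print(go([.485,-.25,.23]),yaw(),status.sense()['q'])
cap('wrist','w1')
E
```

```text
time: 3.72
tcp_pos: [0.4852, -0.2505, 0.231]
tool_rot: [[-0.312, -0.0, -0.95], [0.95, 0.0, -0.312], [0.0, -1.0, 0.0]]
ft_force: [0.1, -0.5, -1.0]
grip_width: 0.648
[0.6 1.  0.1] 108.20498420554965 [-6.21067092e-01  3.25697777e-02  1.73323089e+00  1.60778672e-05
  1.37622123e+00 -2.50960349e+00]
```

View pics/w1.png

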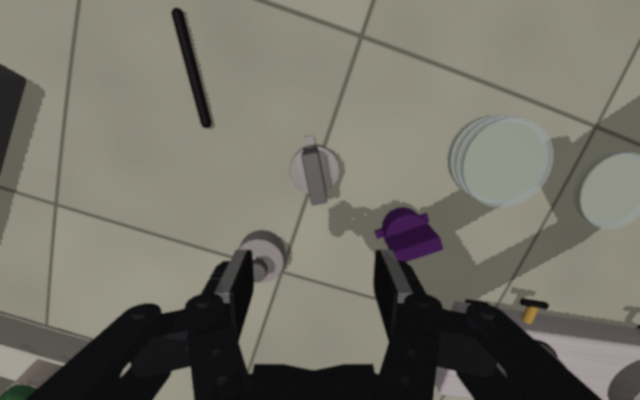

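The wrist view shows the head at (315,170), with the bar running from (309,148) to (319,203) and one lug at (309,140). I'll enlarge it.

```bash
python3 - <<'E'
from h import *
im=cv2.imread('pics/w1.png')[120:220,265:365]
cv2.imwrite('pics/w1c.png',cv2.resize(im,(600,600),interpolation=cv2.INTER_CUBIC))
E
```

```text
(no output)
```

View pics/w1c.png

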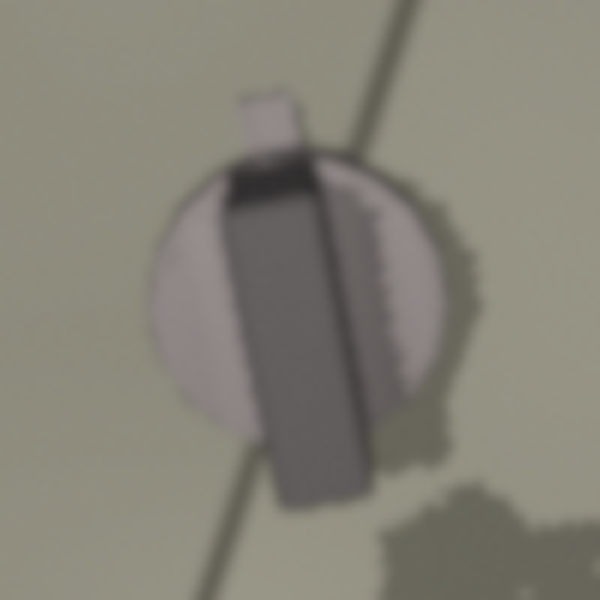

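```bash
python3 - <<'E'
from h import *
np.set_printoptions(precision=4,suppress=True)
c=load('w1')
p=np.array([[225,205],[320,192],[375,490],[283,508]])/6.+[265,120]-.5
P=onz(c,p,.07);print(P,P.mean(0))
d=(P[0]+P[1]-P[2]-P[3])/2; print(np.degrees(np.arctan2(d[1],d[0])),np.linalg.norm(d))
lug=onz(c,[np.array([268,95])/6.+[265,120]-.5],.005); print(lug)
print(go([P[:,0].mean(),P[:,1].mean(),.231]))
E
```

```text
[[ 0.4665 -0.2674  0.07  ]
 [ 0.4601 -0.2544  0.07  ]
 [ 0.5021 -0.2313  0.07  ]
 [ 0.5095 -0.2441  0.07  ]] [ 0.4845 -0.2493  0.07  ]
-151.35876176646937 0.04846152536843577
[[ 0.4567 -0.2646  0.005 ]]
[1.4 0.1 0.3]
```

```bash
python3 -m inch '[[[1.4,0,0],[0,-0.084,0],-0.3],[[0,40,0],[0,0,0],-0.3],[[0,40,0],[0,0,0],-0.3],[[0,40,0],[0,0,0],-0.3],[[0,35,0],[0,0,0],-0.3],[[0,20,0],[0,0,0],-0.3],[[0,15,0],[0,0,0],-0.3],[[0,0,0],[0,0,0],0]]' 70
python3 -m inch '[[[0,0,0],[0,0,0],1],[[0,0,0],[0,0,0],1],[[0,0,0],[0,0,0],1],[[0,0,0],[0,0,0],1],[[0,0,0],[0,0,0],1],[[0,0,0],[0,0,0],1]]' 70
python3 - <<'E'
from h import *
print(yaw(),status.sense()['q']); cap('wrist','w2')
E
```

```text
time: 4.78
tcp_pos: [0.4842, -0.2488, 0.0403]
tool_rot: [[-0.393, -0.002, -0.919], [0.919, 0.001, -0.393], [0.002, -1.0, 0.001]]
ft_force: [-0.1, 0.2, 0.5]
grip_width: 0.496
time: 5.52
tcp_pos: [0.4858, -0.2501, 0.0427]
tool_rot: [[-0.394, 0.002, -0.919], [0.919, -0.001, -0.394], [-0.002, -1.0, -0.001]]
ft_force: [-1.8, 0.3, 7.4]
grip_width: 0.173
113.20937807047304 [-6.19653016e-01  2.50685457e-01  1.87536569e+00 -9.55158642e-05
  1.01312306e+00 -2.59548021e+00]
```

```bash
python3 -m inch '[[[0,-3,0],[0,0,0],1],[[0,-17,0],[0,0,0],1],[[0,-40,0],[0,0,0],1],[[0,-50,0],[0,0,0],1],[[0,-50,0],[0,0,0],1],[[0,-37,0],[0,0,0],1],[[0,0,0],[0,0,0],1],[[0,0,0],[0,0,0],1]]' 70
python3 - <<'E'
from h import *
s=status.sense();print(yaw(s),s['ft_force'],s['ft_torque']); cap('wrist','w3')
a=cv2.imread('pics/w3.png')[:,120:520]; cv2.imwrite('pics/w3c.png',a)
print(go([.634,.058,.235]))
E
```

```text
time: 6.58
tcp_pos: [0.4842, -0.2488, 0.237]
tool_rot: [[-0.394, -0.002, -0.919], [0.919, 0.001, -0.394], [0.002, -1.0, 0.001]]
ft_force: [-0.1, -0.3, -4.0]
grip_width: 0.175
113.21848342704178 [-0.07566771 -0.29524413 -3.95906928] [-0.00640295 -0.02825997 -0.04598681]
[ 222.5    1.3 -258.9]
```

View pics/w3c.png

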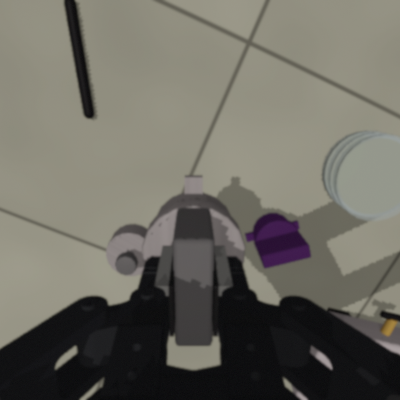

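The head is gripped straight in the hand and its lug is visible at (313,178) full-frame. Next I'll look at the station from an offset so the held head doesn't block it.

```bash
python3 -m inch '[[[28,-1,-42],[0,0,0],1],[[28,-1,-42],[0,0,0],1],[[28,-1,-42],[0,0,0],1],[[28,0,-42],[0,0,0],1],[[28,0,-42],[0,0,0],1],[[28,0,-42],[0,0,0],1],[[28,0,-42],[0,0,0],1],[[26,0,-42],[0,0,0],1],[[0,0,0],[0,0,0],1],[[0,0,0],[0,0,0],1]]' 70
python3 - <<'E'
from h import *
np.set_printoptions(precision=4,suppress=True)
c=load('w3'); L=onz(c,[[313,176]],.196)[0]
R=np.array([[-0.394,-0.919],[.919,-.394]]); print('lug rel tool x,z',R.T@(L[:2]-[.4842,-.2488]))
print(yaw()); cap('wrist','w4')
E
```

```text
time: 7.88
tcp_pos: [0.705, 0.0871, 0.2383]
tool_rot: [[-0.395, -0.005, -0.919], [0.919, -0.001, -0.395], [0.001, -1.0, 0.004]]
ft_force: [-0.1, 0.3, -3.6]
grip_width: 0.177
lug rel tool x,z [-0.0001  0.032 ]
113.24657130161091
```

View pics/w4.png

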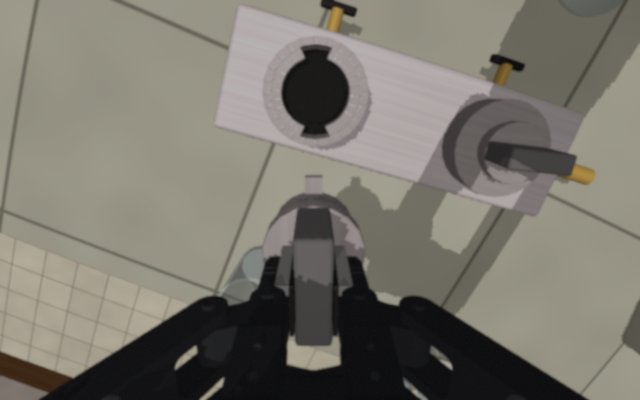

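The gaps at (317,50) and (315,130) line up with the lug direction. I'll measure the mouth centre and height by two-view rays.

```bash
python3 - <<'E'
from h import *
np.set_printoptions(precision=4,suppress=True)
def mouth(name,x,y,thr,w):
    im=load(name)['img'].max(2); m=np.zeros_like(im); sl=(slice(y-w,y+w),slice(x-w,x+w)); m[sl]=(im[sl]<thr)
    n,l,st,ce=cv2.connectedComponentsWithStats(m); l=(l==l[y,x]).astype(np.uint8); return max(cv2.findContours(l,0,1)[0],key=cv2.contourArea).reshape(-1,2).astype(float),l
cs=load('w4'); K,l=mouth('w4',316,92,75,50)
for z in (.084,.09,.096):
    P=onz(cs,K,z)[:,:2]*1000
    from scipy.optimize import least_squares
    c0=np.median(P,0); r=np.hypot(*(P-c0).T); Q=P
    for _ in range(4):
        f=least_squares(lambda p:np.hypot(Q[:,0]-p[0],Q[:,1]-p[1])-p[2],[*c0,28],loss='soft_l1'); c0=f.x[:2]
        Q=P[np.abs(np.hypot(*(P-c0).T)-f.x[2])<1.5]
    D=P-c0; far=np.hypot(*D.T)>f.x[2]+4; a=np.arctan2(D[far,1],D[far,0]); g=np.angle(np.exp(2j*a).mean())/2
    print(z,f.x,np.degrees(g),far.sum(),np.percentile(np.hypot(*D.T),99))
ct=load('top0'); Kt,lt=mouth('top0',284,168,60,16)
x,y,w,h=cv2.boundingRect(Kt.astype(np.float32)); print(x,y,w,h)
mt=cv2.moments(lt,True); m4=cv2.moments(l,True)
pt=[mt['m10']/mt['m00'],mt['m01']/mt['m00']]; p4=[m4['m10']/m4['m00'],m4['m01']/m4['m00']]; print(pt,p4)
for z in (.084,.09,.096): print(z,onz(ct,[pt],z)[0],onz(cs,[p4],z)[0])
E
```

```text
0.084 [633.8306  58.1477  27.7304] 22.123251269104543 72 37.19275308191161
0.09 [633.8484  58.1155  27.171 ] 21.867923389563526 71 36.44230106371668
0.096 [633.8661  58.0834  26.6116] 21.867920555896113 71 35.691847465152925
274 155 21 28
[284.30478589420653, 168.48110831234257] [314.9280193236715, 90.8731884057971]
0.084 [0.6332 0.0584 0.084 ] [0.6325 0.0576 0.084 ]
0.09 [0.6323 0.0579 0.09  ] [0.6325 0.0576 0.09  ]
0.096 [0.6314 0.0574 0.096 ] [0.6326 0.0575 0.096 ]
```

```bash
python3 -m inch '[[[0.5,0,25],[0,0.02,0],1],[[0.5,0,26],[0,0,0],1],[[0.5,0,26.4],[0,0,0],1],[[0,30,0],[0,0,0],1],[[0,30,0],[0,0,0],1],[[0,20,0],[0,0,0],1],[[0,8,0],[0,0,0],1],[[0,0,0],[0,0,0],1],[[0,0,0],[0,0,0],1]]' 90
python3 - <<'E'
from h import *
np.set_printoptions(precision=4,suppress=True)
print(go([.6333,.0579,.15]),yaw()); cap('wrist','w5'); print(status.sense()['ft_force'])
E
```

```text
time: 9.05
tcp_pos: [0.635, 0.0589, 0.1547]
tool_rot: [[-0.376, 0.002, -0.927], [0.927, -0.0, -0.376], [-0.001, -1.0, -0.002]]
ft_force: [0.4, -0.3, -2.7]
grip_width: 0.169
[-0.3  4.7  2. ] 112.06718743189737
[-0.0091 -0.1874 -3.0822]
```

```bash
python3 -m inch '[[[-0.3,5,1.8],[0,0,0],1],[[0,5,0],[0,0,0],1],[[0,3,0],[0,0,0],1],[[0,0,0],[0,0,0],1]]' 90
python3 -m inch '[[[0,2,0],[0,0,0],1],[[0,0,0],[0,0,0],1]]' 
python3 -m inch '[[[0,2,0],[0,0,0],1],[[0,0,0],[0,0,0],1]]' 
python3 - <<'E'
from h import *
np.set_printoptions(precision=4,suppress=True)
print(go([.6333,.0579,.14]),yaw()); print(status.sense()['ft_force'])
E
```

```text
time: 9.6
tcp_pos: [0.6322, 0.0581, 0.1397]
tool_rot: [[-0.376, -0.001, -0.927], [0.927, 0.0, -0.376], [0.0, -1.0, 0.001]]
ft_force: [-0.3, -0.0, -3.2]
grip_width: 0.171
time: 9.85
tcp_pos: [0.6325, 0.058, 0.1382]
tool_rot: [[-0.376, -0.0, -0.927], [0.927, 0.0, -0.376], [0.0, -1.0, 0.0]]
ft_force: [-0.9, 0.1, -2.8]
grip_width: 0.165
time: 10.1
tcp_pos: [0.6324, 0.058, 0.1361]
tool_rot: [[-0.376, -0.0, -0.927], [0.927, -0.0, -0.376], [0.0, -1.0, 0.0]]
ft_force: [-0.1, -1.2, -2.5]
grip_width: 0.173
[-0.4 -3.9 -0.8] 112.0700856486902
[-0.065  -1.1684 -2.5499]
```

```bash
for i in 1; do python3 -m inch '[[[0,2,-0.8],[0,0,0],1],[[0,0,0],[0,0,0],1]]' 
python3 -m inch '[[[0,2,0],[0,0,0],1],[[0,0,0],[0,0,0],1]]' 
python3 -m inch '[[[0,2,0],[0,0,0],1],[[0,0,0],[0,0,0],1]]'; done | grep -E 'pos|force'
```

```text
tcp_pos: [0.6332, 0.0584, 0.1341]
ft_force: [-0.6, -0.7, -1.6]
tcp_pos: [0.6332, 0.0583, 0.1321]
ft_force: [-0.5, 0.2, -2.6]
tcp_pos: [0.6334, 0.0584, 0.131]
ft_force: [-2.2, -0.9, 2.0]
```

```bash
python3 -m inch '[[[0,1,0],[0,0,0],1],[[0,0,0],[0,0,0],1]]' | grep -E 'pos|force'
python3 -m inch '[[[0,1,0],[0,0,0],1],[[0,0,0],[0,0,0],1]]' | grep -E 'pos|force'
python3 - <<'E'
from h import *
cap('wrist','w6'); cap('scene','s6')
w=cv2.imread('pics/w6.png')[100:400,160:480]; s=cv2.imread('pics/s6.png')
cv2.imwrite('pics/c6.png',np.hstack([cv2.resize(w,(427,400)),cv2.resize(s[130:250,300:410],(367,400),interpolation=cv2.INTER_CUBIC)]))
print(status.sense()['ft_torque'])
E
```

```text
tcp_pos: [0.6334, 0.0583, 0.1298]
ft_force: [-2.7, 0.6, 5.0]
tcp_pos: [0.6334, 0.0584, 0.1287]
ft_force: [-3.9, 0.0, 5.7]
[ 0.0343413   0.70663916 -0.00713493]
```

View pics/c6.png

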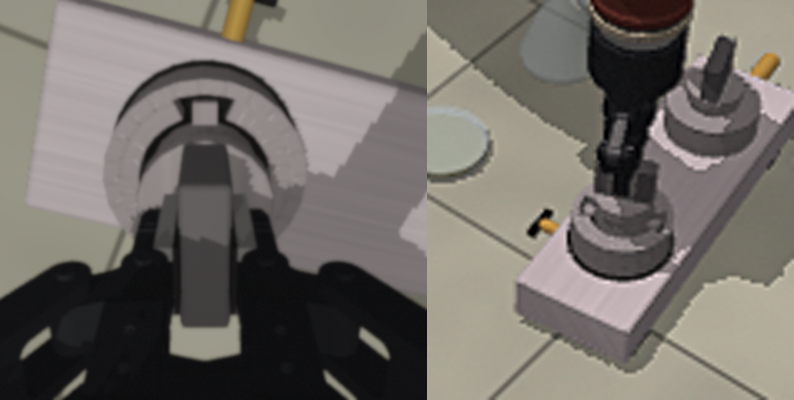

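The wrist crop shows the lug centred in the gap, and the force growth fits the spring pad, so the collar top is at about z 0.0945. I'll press on with a small shift to relieve the sideways force.

```bash
(python3 -m inch '[[[0,1,0.7],[0,0,0],1],[[0,0,0],[0,0,0],1]]' 
python3 -m inch '[[[0,1,0],[0,0,0],1],[[0,0,0],[0,0,0],1]]' 
python3 -m inch '[[[0,1,0],[0,0,0],1],[[0,0,0],[0,0,0],1]]'
python3 -m inch '[[[0,1,0],[0,0,0],1],[[0,0,0],[0,0,0],1]]') | grep -E 'pos|force|width'
```

```text
tcp_pos: [0.6334, 0.0583, 0.1282]
ft_force: [-2.6, 1.6, 5.7]
grip_width: 0.169
tcp_pos: [0.6334, 0.0583, 0.1273]
ft_force: [-2.8, 0.5, 7.2]
grip_width: 0.174
tcp_pos: [0.6334, 0.0583, 0.1265]
ft_force: [-4.0, 1.1, 9.5]
grip_width: 0.168
tcp_pos: [0.6334, 0.0583, 0.1257]
ft_force: [-4.3, 0.5, 8.9]
grip_width: 0.168
```

```bash
(python3 -m inch '[[[0,1,0.7],[0,0,0],1],[[0,0,0],[0,0,0],1]]' 
python3 -m inch '[[[0,1,0],[0,0,0],1],[[0,0,0],[0,0,0],1]]' 
python3 -m inch '[[[0,0,0],[0,0.05,0],1],[[0,0,0],[0,0.05,0],1],[[0,0,0],[0,0,0],1]]') | grep -E 'pos|force|rot'
python3 -c "
from h import *
print(yaw(),status.sense()['ft_torque'])"
```

```text
tcp_pos: [0.6333, 0.0583, 0.1252]
tool_rot: [[-0.376, 0.003, -0.927], [0.927, 0.001, -0.376], [-0.001, -1.0, -0.003]]
ft_force: [-3.6, 1.9, 9.6]
tcp_pos: [0.6334, 0.0583, 0.1244]
tool_rot: [[-0.376, 0.003, -0.927], [0.927, 0.001, -0.376], [-0.001, -1.0, -0.003]]
ft_force: [-3.9, 1.2, 11.7]
tcp_pos: [0.6339, 0.058, 0.1247]
tool_rot: [[-0.281, 0.005, -0.96], [0.96, 0.0, -0.281], [-0.001, -1.0, -0.005]]
ft_force: [-2.4, 0.3, 10.8]
106.31478345843193 [ 0.17992525  0.47950035 -0.00824978]
```

```bash
cat > p.py <<'E'
from h import *
s=status.sense();print(round(s['time'],2),'yaw',yaw(s).round(2),s['tcp_pos'].round(4),s['ft_force'].round(1),s['ft_torque'].round(2))
E
python3 -m inch '[[[0,0,0],[0,0.06,0],1],[[0,0,0],[0,0.06,0],1],[[0,0,0],[0,0,0],1]]'>/dev/null; python3 p.py
python3 -m inch '[[[0,0,0],[0,0.06,0],1],[[0,0,0],[0,0.06,0],1],[[0,0,0],[0,0,0],1]]'>/dev/null; python3 p.py
python3 -m inch '[[[0,0,0],[0,0.06,0],1],[[0,0,0],[0,0.06,0],1],[[0,0,0],[0,0,0],1]]'>/dev/null; python3 p.py
```

```text
13.7 yaw 99.43 [0.6342 0.0579 0.1248] [-1.1  0.5 10.2] [ 0.1   0.28 -0.04]
14.07 yaw 92.55 [0.6344 0.0578 0.1249] [-0.  -0.  10.4] [0.03 0.24 0.01]
14.45 yaw 85.67 [0.6345 0.0577 0.125 ] [-0.4 -0.1 10.2] [-0.    0.18 -0.03]
```

```bash

python3 -m inch '[[[0,0.5,0],[0,0.08,0],1],[[0,0,0],[0,0.08,0],1],[[0,0,0],[0,0.08,0],1],[[0,0,0],[0,0,0],1]]'>/dev/null; python3 p.py
python3 -m inch '[[[0,0,0],[0,0.08,0],1],[[0,0,0],[0,0.08,0],1],[[0,0,0],[0,0.08,0],1],[[0,0,0],[0,0,0],1]]'>/dev/null; python3 p.py
python3 -m inch '[[[0,0,0],[0,0.06,0],1],[[0,0,0],[0,0.06,0],1],[[0,0,0],[0,0,0],1]]'>/dev/null; python3 p.py
```

```text
14.95 yaw 71.91 [0.6347 0.0576 0.1246] [-1.   0.   9.8] [-0.08  0.15 -0.04]
15.45 yaw 58.16 [0.6347 0.0575 0.1246] [-0.6 -0.9 10.3] [-0.1   0.14 -0.15]
15.82 yaw 51.3 [0.6347 0.0575 0.1246] [ 0.5 -0.  10.4] [-0.18  0.17 -0.1 ]
```

```bash

python3 -m inch '[[[0,0,0],[0,0.06,0],1],[[0,0,0],[0,0.06,0],1],[[0,0,0],[0,0,0],1]]'>/dev/null; python3 p.py
python3 -m inch '[[[0,0,0],[0,0.06,0],1],[[0,0,0],[0,0.06,0],1],[[0,0,0],[0,0,0],1]]'>/dev/null; python3 p.py
python3 -c "
from h import *
cap('wrist','w7')
cv2.imwrite('pics/w7c.png',cv2.imread('pics/w7.png')[50:400,120:520])"
```

```text
16.2 yaw 44.42 [0.6347 0.0574 0.1246] [-0.1 -0.2 11.9] [-0.17  0.14 -0.05]
16.57 yaw 37.54 [0.6347 0.0574 0.1246] [ 0.9 -0.7 10.1] [-0.17  0.19 -0.07]
```

View pics/w7c.png

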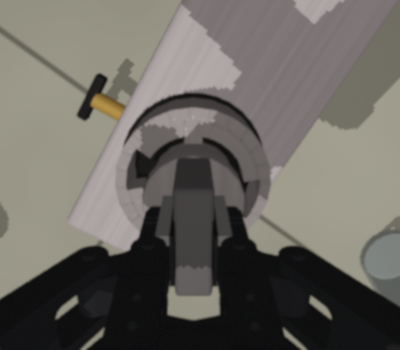

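The head turned with the hand: the gap is now at (140,165) in the crop, about 75° away. I'll let the spring lift it into the pockets, then tug lightly.

```bash

python3 -m inch '[[[0,-1.5,0],[0,0,0],1],[[0,-1.5,0],[0,0,0],1],[[0,0,0],[0,0,0],1]]'>/dev/null; python3 p.py
python3 -m inch '[[[0,-1,0],[0,0,0],1],[[0,0,0],[0,0,0],1]]'>/dev/null; python3 p.py
python3 -m inch '[[[0,-1,0],[0,0,0],1],[[0,0,0],[0,0,0],1]]'>/dev/null; python3 p.py
```

```text
17.0 yaw 37.57 [0.6347 0.0574 0.1272] [ 1.1 -0.2  7.4] [-0.16 -0.15 -0.04]
17.25 yaw 37.57 [0.6346 0.0574 0.1279] [ 1.6 -1.6  6.9] [-0.18 -0.25 -0.03]
17.5 yaw 37.58 [0.6346 0.0574 0.1287] [ 1.5 -0.3  6. ] [-0.13 -0.34 -0.07]
```

```bash

python3 -m inch '[[[0,-1,0],[0,0,0],1],[[0,0,0],[0,0,0],1]]'>/dev/null; python3 p.py
python3 -m inch '[[[0,-1,0],[0,0,0],1],[[0,0,0],[0,0,0],1]]'>/dev/null; python3 p.py
```

```text
17.75 yaw 37.57 [0.6344 0.0574 0.1289] [ 5.2 -1.5  2.2] [-0.2  -1.05 -0.01]
18.0 yaw 37.57 [0.6343 0.0574 0.1289] [ 7.2 -1.3 -2.1] [-0.14 -1.38  0.02]
```

The tug is held at TCP z 0.1289, the pocketed height. I'll relax, let go and retreat.

```bash

python3 -m inch '[[[0,2,0],[0,0,0],1],[[0,0,0],[0,0,0],1],[[0,0,0],[0,0,0],0.6],[[0,0,0],[0,0,0],0.4],[[0,0,0],[0,0,0],0.2],[[0,0,0],[0,0,0],0],[[0,0,0],[0,0,0],-0.2],[[0,0,0],[0,0,0],-0.2]]' 20; python3 p.py
python3 -m inch '[[[0,-5,0],[0,0,0],-0.2],[[0,-15,0],[0,0,0],-0.2],[[0,-30,0],[0,0,0],-0.2],[[0,-40,0],[0,0,0],-0.2],[[0,-40,0],[0,0,0],-0.2],[[0,0,-50],[0,0,0],-0.2],[[0,0,-50],[0,0,0],-0.2],[[0,0,0],[0,0,0],-0.2],[[0,0,0],[0,0,0],-0.2]]'
python3 -c "
from h import *
cap('wrist','w8');cap('scene','s8');cap('top','t8')
w=cv2.imread('pics/w8.png'); s=cv2.imread('pics/s8.png'); t=cv2.imread('pics/t8.png')
r=lambda a:cv2.resize(a,(400,250),interpolation=cv2.INTER_CUBIC)
cv2.imwrite('pics/c8.png',np.vstack([np.hstack([r(w),r(s[140:240,300:460])]),np.hstack([r(s),r(t)])]))"
```

```text
time: 19.0
tcp_pos: [0.6319, 0.0578, 0.1267]
tool_rot: [[0.792, -0.0, -0.61], [0.61, -0.0, 0.792], [-0.0, -1.0, 0.0]]
ft_force: [-0.1, 0.1, 0.4]
grip_width: 0.6
19.0 yaw 37.59 [0.6319 0.0578 0.1267] [-0.1  0.1  0.4] [ 0.01  0.02 -0.04]
time: 20.12
tcp_pos: [0.6928, -0.0213, 0.2574]
tool_rot: [[0.793, 0.0, -0.61], [0.61, 0.0, 0.793], [0.0, -1.0, 0.0]]
ft_force: [-0.6, -0.1, -0.2]
grip_width: 0.6
```

View pics/c8.png

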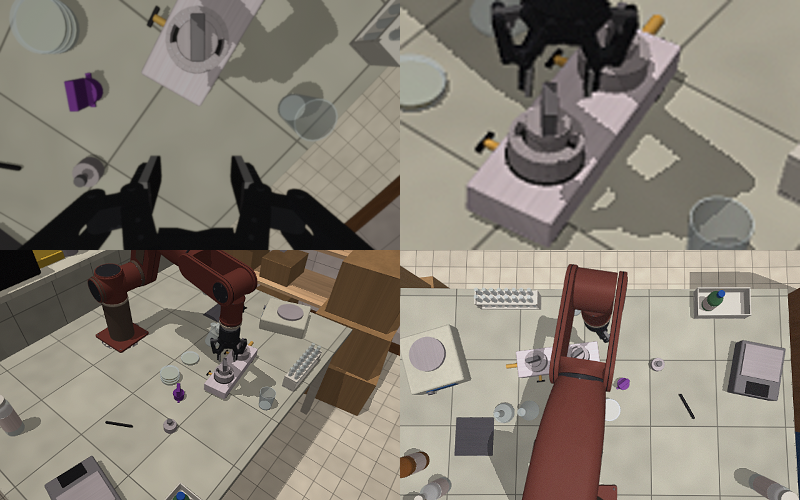

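The head stands upright in the collar, with its bar at about (198,37) in the wrist pane still along the tool axis. So it stays at the locked angle, and the bystanders look unmoved.

```bash
python3 -c "
from h import *
print(robot.hand_in())"
```

```text
the job is handed in; nothing more can be done
None
```

The filter head is seated in the empty collar, pressed in and turned to the locked position. I let go of it and handed the job in at about 20 s on the robot's clock, within the 67 s limit.

- **Fit:** The lugs went down through the gaps. I pressed about 7 mm against the spring, with about 14–15 N on the head. I then turned it about 74.5° clockwise from the gap centre, inside the 66–83° pocket range, without reaching the stop.
- **Lock check:** As I raised the hand, the head followed to the height expected for the pockets. An upward pull then met resistance with no further rise. At the readings I took, force on the head stayed well below 45 N.
- **After letting go:** The pictures show the head upright and still at the locked angle. The other things look unmoved by eye, but I did not measure them.
- **What was off:** There was a steady 3–4 N side force while pressing in, up to 7 N during the pull, from a small centring error. The collar top came out at about 94 mm above the bench by feel, against a rough 84 mm from the apparent size of the collar's mouth in the image. I went by feel.

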